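Let the ratchet clamp down onto a stopper

TASK

Swing the red holding pawl fully clear of the ratchet wheel, then wind the wheel backwards by its black crank knob so the clamp head comes down, until its pad bears gently but definitely on the vessel's blue stopper. Never force the wheel against the pawl or press hard on the glass; leave the pawl thrown off, and leave everything else on the bench alone.

Things in the scene. Friction and masses are not known exactly. Their poses are not given: they have to be found in the camera images.
- clamp: stopper clamp, fixed: green base 300x380x12 mm, white gear housing (top 82 mm up) with a flat ratchet wheel, left of it a column (28 mm square, 292 tall) with the blue head over an amber vessel. Origin on the bench under the wheel's axis; x away from the robot at yaw 0, y left, z up. In its frame (mm): pawl pivot (88,-3), column (60,170), vessel (-30,170). Place and yaw vary (yaw within 0.3 rad).
- wheel_axis (a point): point on the upright axis of the dark steel ratchet wheel (110 mm across, 10 mm thick, 16 slanted teeth), at its upper face 95 mm above the bench.
- wheel (a joint): turn of the ratchet wheel, rad, 0 at start, growing counter-clockwise from above = BACKWARDS; lowers the head 20 mm per rad through hidden gears. Range -0.14 to 2.9. Stiff gears (0.3 N m): it stays where left; at the crank knob about 3 N lowers the free head, about 8 N raises it. With the pawl in, backward turning is blocked almost at once.
- crank_grip (a point): grip point of the crank knob: upright black cylinder 22 mm across, from 105 to 155 mm above the bench, this point at 137 mm on its axis, 55 mm from the wheel's axis, on a crank arm (top 104 mm up). The knob spins freely on its own axis, so it is carried round without turning the gripper. Starts 130 deg counter-clockwise from the clamp's x; winding back takes it round the wheel's near side.
- pawl (a joint): swing of the red holding pawl, rad, about its upright pivot: 0 = in the teeth (start), growing counter-clockwise from above, away from the wheel; 1.0 = fully thrown off, at its stop. No spring: a stiff pivot (0.08 N m) leaves it where put. The teeth are undercut: coming out (first 0.25 rad) the nose drags on its tooth, up to about 10 N at the pin, and may nudge the wheel slightly forwards.
- pawl_pivot (a point): point on the pawl's upright pivot axis, 95 mm above the bench, on the far side of the wheel, 88 mm from the wheel's axis.
- pawl_grip (a point): grip point of the pawl's lifting pin: upright red pin 14 mm across, from 95 to 141 mm above the bench, this point at 121 mm on its axis, 55 mm from the pawl's pivot. In the clamp's frame (mm) at (64,-52) with the pawl in, (116,-50) thrown off. Fast to the pawl, turns with it.
- pawl_nose: nose of the pawl, a red bar 6 mm thick and 10 mm high that stands between two wheel teeth; origin on the pawl's pivot axis. More than 25 N between nose and teeth damages them.
- ratchet: ring of teeth of the ratchet wheel, turning with it; origin on the wheel's axis at its underside, 85 mm above the bench.
- head: clamp head: blue arm from the column out over the vessel, with a round black rubber pad, 40 mm across, under its tip. Origin at the centre of the pad's underside, 205 mm above the bench at the start. Moves only up and down, driven by the wheel.
- head_pad (a point): centre of the underside of the clamp head's rubber pad.
- vessel: amber vessel 88 mm wide, fixed; origin at its foot, 12 mm up. On its lid (122 mm) a blue ball stopper, 28 mm across. NOT measured: its top is 160 to 180 mm up, so the pad meets it after 1.25 to 2.25 rad of wheel, to be felt at the crank. The stopper holds still. Gentle is 2 to 18 N from the pad, over 25 breaks it; each 3.6 N at the knob beyond running friction gives 10 N; it stays when let go.
- screwdriver: a yellow-handled 150 mm screwdriver lying on the clamp's base plate along its near edge, a bystander; origin under its middle
- bung: a black rubber bung, 28 mm wide and 24 mm tall, standing on the base plate behind the column, a bystander; origin under its middle
- amber_a: an amber bottle, 72 mm wide, 170 mm tall, on the left of the bench, a bystander; origin under its middle
- amber_b: a second amber bottle of the same size on the left, a bystander; origin under its middle
- beaker: a glass beaker, 70 mm wide, 85 mm tall, on the right of the bench, a bystander; origin under its middle
- jar: a white plastic jar, 60 mm wide, 70 mm tall, on the right of the bench, a bystander; origin under its middle
- spatula: a 180 mm spatula lying on the right of the bench, a bystander; origin under its middle

How it is judged (in metres and radians):
On the way, in this order (a step that is already met when the one before it is completed fails the run):
1. the pawl is thrown clear of the teeth (0.75 rad or more) before the wheel has been wound back (value of joint pawl above 0.75 rad and value of joint wheel below 0.2 rad), for 0.2 s.
2. the head has come down and its pad bears on the stopper with more than 2 N, the pawl still off (value of joint pawl above 0.75 rad and value of joint wheel above 1 rad and contact force between head and vessel above 2 N), for 0.3 s.
At the end, for the whole second after the job is handed in: the pawl is still thrown off (0.75 rad or more), the wheel has been wound back by more than 1 rad and the head is at rest with its pad bearing on the stopper with 2 to 18 N (all of step 2 and contact force between head and vessel below 18 N and linear speed of head below 0.01 m/s); the robot touches nothing.
It fails at once if more than 25 N between pawl nose and teeth: the wheel was forced against the pawl (contact force between pawl_nose and ratchet above 25 N).
It fails at once if more than 25 N on the stopper (contact force between head and vessel above 25 N).
It fails at once if the robot pushes on the clamp head (over 3 N) instead of winding it (contact force between any of the arm, the fingers and head above 3 N).
It fails at once if the robot pushes on the vessel or stopper (over 3 N) (contact force between any of the arm, the fingers and vessel above 3 N).
It fails at once if a bystander is moved by more than 20 mm (distance of any of screwdriver, bung, amber_a, amber_b, beaker, jar, spatula from where it was at the start of the episode above 0.02 m).
It also fails if it takes over 72 s, if anything falls off the work surface, if the arm or the gripper's body presses on something with over 40 N, if the wrist force passes 120 N, or if a joint passes its speed limit or range.

ROBOT

A 7-joint arm with a two-finger parallel gripper is mounted at the origin on the work surface. World frame = base frame: x ahead of the robot, y to its left, z up, the work surface at z = 0. Lengths are in m, angles in degrees, forces in N, time in s.
With the tool pointing down it reaches from about 0.425 to 0.875 m from the base axis. Payload 8.4 kg.
Tool frame: the origin (TCP) lies at the very end of the fingers, on their centre line; the grasp point (between the pads) lies 19 mm behind it; z points along the fingers, y is the direction in which the jaws open and shut (so a half turn about z gives the same grasp; the last joint's range is limited). The gripper opens to 85 mm and grips with 20 to 120 N. Pads are 22 mm wide; open, the fingers measure 114 mm over their backs; the gripper's body (76 mm by 85 mm) begins 54 mm behind the grasp point. The pads swing forward as they close: fully open they stand 13 mm farther back than shut.
Start: joints at [61.811, 19.091, 2.286, 83.961, -0.768, 76.965, -3.352], TCP at [0.249, -0.6, 0.231] pointing down, gripper open.
Joint ranges: [-147.57, 147.57], [-21.85, 119.76], [-74.77, 79.35], [14.55, 137.4], [-85.83, 265.84], [4.83, 119.75], [-152.11, 152.11]. Speed limits (degrees/s): [127.2, 127.2, 159.86, 159.86, 180, 180, 180].

INTERFACE

Orientations are given as [roll, pitch, yaw] about the fixed x, y, z axes, in that order (R = Rz(yaw) Ry(pitch) Rx(roll)).
In Python, from bench import bot gives the robot as it stands. The module is installed in compiled form; this text tells all that it offers.
- The arm moves only by the tool apply_moves, never from a script. Its argument "series" is one flat list of numbers, 4 for each row, row after row: the shift along the world's x, y, z in mm, then the turn about the world's z in rad. In form: [x, y, z, twist, x, y, z, twist, ...]. A call has 1 to 5 rows; each row shifts and turns the commanded pose from where the row before left it; what a row does not reach is not made up. A row lasts 1/12 s, in which the tool goes at most 41.7 mm and 7.16 degrees, less where a joint would pass 70% of its speed; a pose out of reach is approached as far as the arm can. A call with a gripper value outside its range is refused whole. "fingers" is the opening, from 0 (shut) to 1 (fully open), set as the call begins (left out, the last holds). The fingers move at their own pace and stop on an object; the grip force is fixed at half the most. Time passes only in rows, so rows that do not move let the fingers close. It gives the time, the measured TCP pose, the force and the opening at its end, in the units of the state.
- bot.get_state(): the state, without advancing time (a new reading comes with each control period).
- bot.capture(name): name is "scene" or "side" or "wrist"; returns a dict with "pixels" (384x512x3 uint8, red, green, blue), "depth" (384x512 float32, m along the optical axis (not along the pixel's ray), 0 where there is no reading), "mtx" (3x3 intrinsics, pixels), "k1" (the pictures are not rectified: a ray, as slopes to the right and down, at radius r is drawn at 1 + k1 r^2 times it, then the intrinsics apply), "position" and "attitude" of the camera in the world. Camera axes: x right, y down, z forward; pixel columns grow to the right and rows downward; lengths in m; the calibration is good to about 2 mm. A picture is of the moment at which its call begins.
- bot.close_job(): hands the job in, once; it reports no verdict.
The state is a dict: "t": time; "qpos": joint angles; "qvel": joint speeds; "effort": joint torques, N m; "eef_pos": TCP position; "ee_rot": TCP orientation; "ft_force": force on the tool from outside, world axes, zero at the start; "torque": the same for the moment, N m; "width": finger opening in m.
Only numpy, scipy, OpenCV 4.12 (cv2) and the standard library are available. Lean on these libraries where they do the work, as an engineer would, in place of code of your own. Each camera call takes 0.05 s, during which the arm holds its last target.

## Working session

There is one attempt and no reset: what is moved stays moved. The work goes in short steps, Python scripts to look and compute and a tool call to move; the robot and the scene stay as the last step left them, time stands still between calls to the robot, and variables do not carry over. Pictures are saved under pics/ and viewed, and the job is handed in when it is done.

Besides the shell and the picture viewer there is one more tool, called after "Emit:" as name(argument=value, ...), one argument or row to a line, values as JSON. apply_moves: Moves the arm, as the interface text tells. Its arguments: {"type":"object","properties":{"series":{"type":"array"},"fingers":{"type":"number"}},"required":["series"]}

```bash
mkdir -p pics
python3 - <<'E'
from bench import bot
import cv2,numpy as np
s=bot.get_state(); print(s)
for n in ["scene","side","wrist"]:
    c=bot.capture(n); cv2.imwrite(f"pics/{n}0.png",c["pixels"][:,:,::-1]); print(n,c["mtx"],c["k1"],c["position"],c["attitude"])
    np.savez(f"{n}0.npz",**c)
E
```

```text
{'t': 0.0, 'qpos': array([61.8108945 , 19.13067708,  2.28401209, 84.00937354, -0.76829132,
       76.96414867, -3.35442553]), 'qvel': array([-0.01745287,  0.02030187,  0.00772626,  0.0681639 ,  0.00679458,
       -0.02092924,  0.0117564 ]), 'effort': array([ 1.70007064e-03, -6.58551049e+01,  1.36696212e+00, -4.05562663e+01,
        1.69686478e-02,  1.25102856e-02, -3.14557110e-05]), 'eef_pos': array([ 0.24861825, -0.60010446,  0.2304477 ]), 'ee_rot': array([-1.79911195e+02,  5.33284177e-03,  2.25022187e+01]), 'ft_force': array([-0.22397808,  0.26730234, -0.08214017]), 'torque': array([ 0.04206027,  0.0123368 , -0.04425104]), 'width': 0.08524790165128084}
scene [[385.47016666   0.         247.92429554]
 [  0.         385.47016666 192.56796907]
 [  0.           0.           1.        ]] 0.026996453978823096 [1.07268949 0.59462637 1.0775728 ] [-139.18328578   -0.15498539  138.19910676]
side [[388.86418711   0.         256.7118251 ]
 [  0.         388.86418711 184.84412019]
 [  0.           0.           1.        ]] -0.031028872303575834 [-0.07619674  0.59575287  0.91947247] [-132.32548261    1.18173825 -135.99356888]
wrist [[289.24354053   0.         251.66557061]
 [  0.         289.24354053 190.93203629]
 [  0.           0.           1.        ]] -0.017771846951525932 [ 0.31074157 -0.57448343  0.37409522] [ 1.64758618e+02  8.41087766e-02 -6.75321044e+01]
```

View pics/scene0.png

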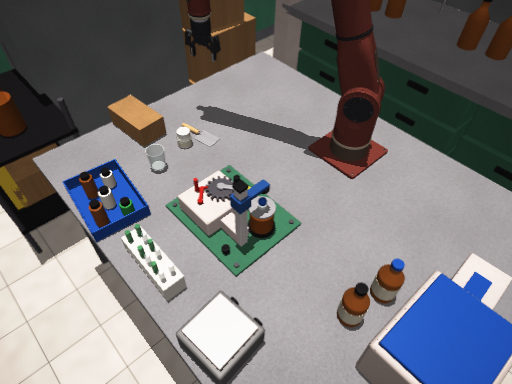

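View pics/side0.png

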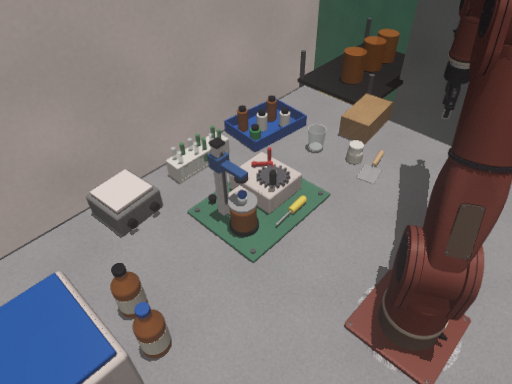

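View pics/wrist0.png

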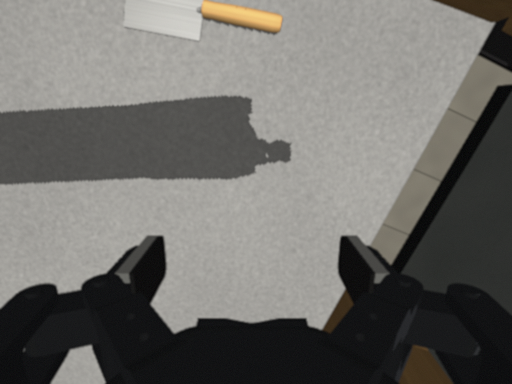

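The scene picture shows the clamp's green plate around (233,218), with the red pawl at (198,190) and the wheel at (218,188). In the side picture the plate is around (260,207), with the pin at (269,153) and the crank knob at (272,177).

```bash
cat > h.py <<'E'
import numpy as np,cv2
from scipy.spatial.transform import Rotation as Ro
def rays(c,uv):
    uv=np.atleast_2d(np.float64(uv)); K=c["mtx"]
    d=np.array([float(c["k1"]),0,0,0,0])
    p=cv2.undistortPoints(uv[:,None],K,d)[:,0]
    R=Ro.from_euler("xyz",c["attitude"],degrees=True).as_matrix()
    return np.c_[p,np.ones(len(p))]@R.T
def plane(c,uv,z):
    r=rays(c,uv);o=np.array(c["position"]); return o+r*((z-o[2])/r[:,2])[:,None]
def pts(c):
    v,u=np.mgrid[0:384,0:512]; r=rays(c,np.c_[u.ravel(),v.ravel()])
    return (np.array(c["position"])+r*c["depth"].ravel()[:,None]).reshape(384,512,3)
def proj(c,P):
    R=Ro.from_euler("xyz",c["attitude"],degrees=True).as_matrix()
    P=(np.atleast_2d(P)-c["position"])@R; p=P[:,:2]/P[:,2:]
    p=p*(1+float(c["k1"])*(p**2).sum(1))[:,None]
    return p@c["mtx"][:2,:2].T+c["mtx"][:2,2]
E
python3 - <<'E'
from h import *
for n,(x0,y0,w,h) in {"scene":(150,155,160,120),"side":(180,130,160,120)}.items():
    c=dict(np.load(f"{n}0.npz")); P=pts(c); im=c["pixels"]; hsv=cv2.cvtColor(im,cv2.COLOR_RGB2HSV)
    H,S,V=[hsv[...,i].astype(int) for i in range(3)]
    cv2.imwrite(f"pics/{n}0z.png",cv2.resize(im[y0:y0+h,x0:x0+w,::-1],None,fx=5,fy=5,interpolation=cv2.INTER_CUBIC))
    box=np.zeros(H.shape,bool);box[y0:y0+h,x0:x0+w]=1
    g=(H>60)&(H<90)&(S>100)&box&(abs(P[...,2]-.012)<.006)
    q=P[g][:,:2].astype(np.float32); r=cv2.minAreaRect(q); print(n,"green",g.sum(),r,cv2.boxPoints(r))
    red=((H<6)|(H>174))&(S>150)&box&(P[...,2]>.06)
    print("red",P[red].min(0),P[red].max(0)); 
    top=red&(P[...,2]>.115); print("pin",top.sum(),P[top].mean(0), np.argwhere(top).mean(0)[::-1])
    st=(P[...,2]>.088)&(P[...,2]<.1)&(V<130)&(S<80)&box; print("steel",st.sum(),P[st].mean(0))
    kn=(P[...,2]>.12)&(P[...,2]<.16)&(V<70)&box; print("knob",kn.sum(),np.median(P[kn],0),np.argwhere(kn).mean(0)[::-1])
E
```

```text
scene green 2647 ((0.5651012659072876, -0.0552775114774704), (0.2997513711452484, 0.3797956705093384), 1.0454233884811401) [[ 0.41178584  0.1318542 ]
 [ 0.41871524 -0.24787822]
 [ 0.7184167  -0.24240923]
 [ 0.7114873   0.1373232 ]]
red [ 0.58849351 -0.17149227  0.08323011] [ 0.65761534 -0.10928277  0.14349006]
pin 22 [ 0.62446253 -0.16374966  0.13431897] [195.45454545 181.18181818]
steel 392 [ 0.57384886 -0.10304998  0.09536171]
knob 40 [ 0.52685208 -0.07245616  0.15362245] [235.9   178.425]
side green 0 ((0.0, 0.0), (0.0, 0.0), 0.0) [[0. 0.]
 [0. 0.]
 [0. 0.]
 [0. 0.]]
red [ 0.59706999 -0.16894773  0.08922736] [ 0.65102861 -0.10949814  0.1419234 ]
pin 6 [ 0.6243961  -0.16508306  0.14009017] [269.  148.5]
steel 490 [ 0.60508036 -0.09775034  0.09406231]
knob 101 [ 0.52475556 -0.06602184  0.14150545] [260.37623762 177.73267327]
```

```bash
ls pics
```

```text
scene0.png
scene0z.png
side0.png
side0z.png
wrist0.png
```

View pics/scene0z.png

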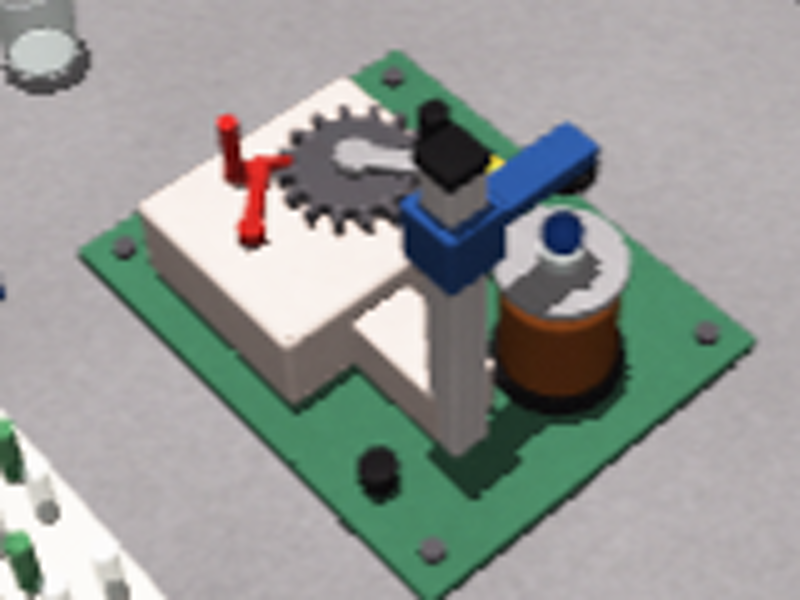

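View pics/side0z.png

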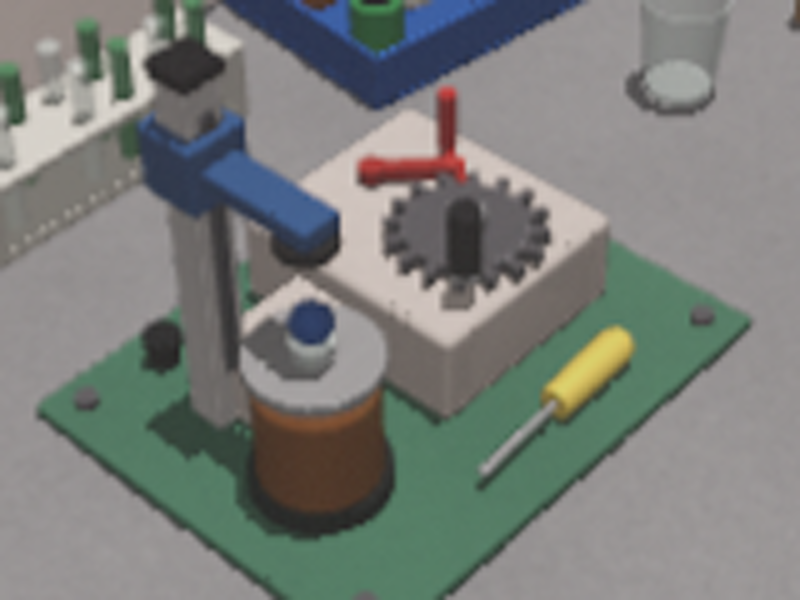

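Run:
```python
from h import *
C={n:dict(np.load(f"{n}0.npz")) for n in("scene","side")}
off=np.array([.4,.4])
px={"scene":{"pin":(228,122,150,155,.141),"knob":(433,106,150,155,.155)},"side":{"pin":(447,94,180,130,.141),"knob":(465,204,180,130,.155)}}
for n in px:
  for k,(a,b,x,y,z) in px[n].items(): 
    uv=np.array([x+a/5,y+b/5])-off; print(n,k,uv,plane(C[n],uv,z)[0])
th=np.radians(1.05);R=np.array([[np.cos(th),-np.sin(th)],[np.sin(th),np.cos(th)]])
for n in px:
  c=C[n];P=pts(c);im=c["pixels"]; hsv=cv2.cvtColor(im,cv2.COLOR_RGB2HSV).astype(int)
  m=(abs(P[...,2]-.095)<.005)&(hsv[...,2]<130)&(hsv[...,1]<80)&(np.hypot(P[...,0]-.5595,P[...,1]+.113)<.075)
  pp=P[m][:,:2].astype(np.float32); hull=cv2.convexHull(pp); print(n,"wheel",m.sum(),cv2.minEnclosingCircle(hull),cv2.fitEllipse(hull))
  w=(P[...,2]>.077)&(P[...,2]<.087)&(hsv[...,1]<60)&(hsv[...,2]>110)&(abs(P[...,0]-.57)<.15)&(abs(P[...,1]+.11)<.12)
  print("housing",cv2.minAreaRect(P[w][:,:2].astype(np.float32)))
```

```text
scene pin [195.2 179. ] [ 0.62237827 -0.16684023  0.141     ]
scene knob [236.2 175.8] [ 0.51997204 -0.07757865  0.155     ]
side pin [269.  148.4] [ 0.62394969 -0.16459313  0.141     ]
side knob [272.6 170.4] [ 0.5282298 -0.0768645  0.155    ]
scene wheel 351 ((0.5604292750358582, -0.11457452178001404), 0.055693019181489944) ((0.5626636147499084, -0.117265984416008), (0.09468794614076614, 0.11232391744852066), 132.19558715820312)
housing ((0.5958986282348633, -0.11541054397821426), (0.18457256257534027, 0.16531862318515778), 0.394570529460907)
side wheel 367 ((0.5603980422019958, -0.1127685159444809), 0.05850532278418541) ((0.5606037974357605, -0.11434866487979889), (0.10403032600879669, 0.11667631566524506), 40.86783981323242)
housing ((0.5963562726974487, -0.11500739306211472), (0.18577612936496735, 0.16630218923091888), 0.5911102890968323)
```

Emit:
apply_moves(
  series=[25, 29, 2, 0.05, 25, 29, 2, 0.05, 25, 29, 2, 0.05, 25, 29, 2, 0.05, 25, 29, 2, 0.05],
  fingers=1,
)

```text
t: 0.57
eef_pos: [0.3746, -0.4539, 0.2412]
ee_rot: [-180.0, 0.0, 37.0]
ft_force: [0.9, -1.1, 0.0]
width: 0.0855
```

Emit:
apply_moves(
  series=[25, 29, 0, 0.05, 25, 29, 0, 0.05, 25, 29, 0, 0.05, 25, 29, 0, 0.05, 25, 29, 0, 0.05],
)

```text
t: 0.98
eef_pos: [0.4996, -0.3088, 0.2413]
ee_rot: [-180.0, 0.0, 51.3]
ft_force: [0.4, -0.1, 0.1]
width: 0.085
```

Emit:
apply_moves(
  series=[25, 29, 0, 0.05, 20, 25, 0, 0.05, 0, 0, 0, 0.05, 0, 0, 0, 0.05, 0, 0, 0, 0],
)

```text
t: 1.4
eef_pos: [0.544, -0.2558, 0.2409]
ee_rot: [-180.0, 0.0, 62.8]
ft_force: [-1.0, 0.7, -0.7]
width: 0.0852
```

Run:
```python
from bench import bot
from h import *
c=bot.capture("wrist"); np.savez("wrist1.npz",**c); cv2.imwrite("pics/wrist1.png",c["pixels"][:,:,::-1]); print(c["position"],c["attitude"],bot.get_state()["qpos"])
print(proj(c,[[.624,-.1655,.141],[.524,-.073,.155],[.56,-.1145,.095]]))
```

```text
[ 0.57499512 -0.19621779  0.38447991] [ 1.64754729e+02  1.85723759e-02 -2.72134704e+01] [ 35.57305315  14.25229786 -17.49008799  89.46982963   4.35694191
  76.98712195  -9.82043614]
[[290.08998388  45.60252314]
 [105.83210035 -15.0994656 ]
 [196.11084189  37.67291058]]
```

View pics/wrist1.png

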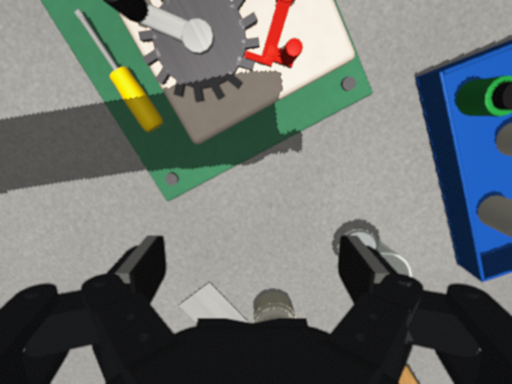

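The wrist view shows the pin top at (293,46) and the wheel centre at (197,37). Both are within about 3 px of my estimates, so I can go down around the pin with the fingers part open.

Emit:
apply_moves(
  series=[20, 22, 0, 0.02, 20, 23, 0, 0.02, 20, 23, 0, 0, 21, 22, 0, 0, 0, 0, 0, 0],
  fingers=0.42,
)

```text
t: 1.87
eef_pos: [0.6276, -0.1601, 0.2408]
ee_rot: [-180.0, -0.2, 65.2]
ft_force: [-0.4, 0.8, -0.4]
width: 0.0356
```

Emit:
apply_moves(
  series=[0, 0, -20, 0, 0, 0, -20, 0, 0, 0, -15, 0, 0, 0, 0, 0, 0, 0, 0, 0],
)

```text
t: 2.28
eef_pos: [0.6241, -0.1671, 0.1858]
ee_rot: [-179.9, 0.0, 64.8]
ft_force: [-1.2, -0.4, -0.2]
width: 0.0359
```

Run:
```python
from bench import bot
from h import *
print(bot.get_state()["eef_pos"],bot.get_state()["ee_rot"])
for n in("wrist","side"):
  c=bot.capture(n); im=c["pixels"][:,:,::-1]
  if n=="side": im=cv2.resize(im[110:230,200:360],None,fx=4,fy=4,interpolation=cv2.INTER_CUBIC)
  cv2.imwrite(f"pics/{n}2.png",im)
```

```text
[ 0.62405187 -0.1670919   0.18582328] [-1.79902470e+02  2.56847617e-02  6.47838465e+01]
```

View pics/wrist2.png

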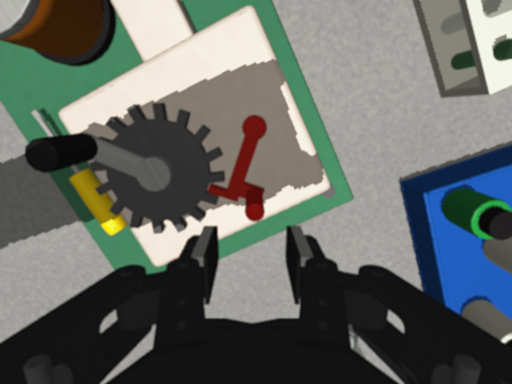

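View pics/side2.png

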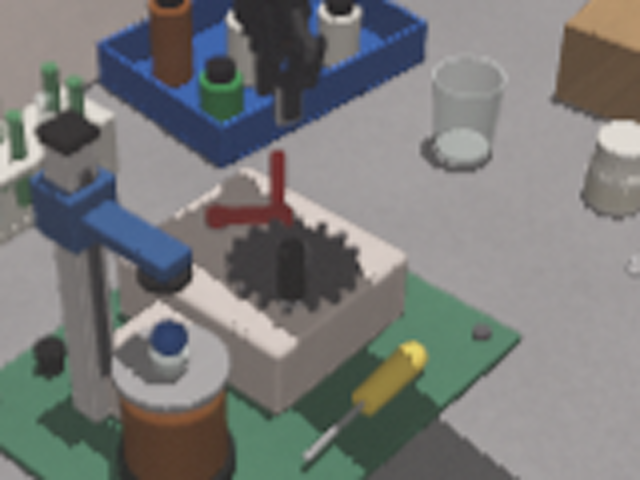

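The wrist view shows the pin top at (256,212), centred between the fingers, and the pivot at (255,127).

Run:
```python
from bench import bot
from h import *
c=bot.capture("wrist")
print(plane(c,[256,211],.141),plane(c,[255,126],.1),plane(c,[154,174],.105), plane(c,[44,153],.155))
```

```text
[[ 0.62864957 -0.1676515   0.141     ]] [[ 0.65215016 -0.11695692  0.1       ]] [[ 0.56335402 -0.11623514  0.105     ]] [[ 0.52853129 -0.07356402  0.155     ]]
```

Emit:
apply_moves(
  series=[3, 0, -15, 0, 0, 0, -20, 0, 0, 0, -15, 0, 0, 0, 0, 0, 0, 0, 0, 0],
)

```text
t: 2.85
eef_pos: [0.6278, -0.1666, 0.1369]
ee_rot: [-180.0, 0.0, 64.9]
ft_force: [-0.3, -0.1, 0.3]
width: 0.0357
```

Emit:
apply_moves(
  series=[0, 0, -15, 0, 0, 0, -15, 0, 0, 0, 0, 0, 0, 0, 0, 0],
)

```text
t: 3.18
eef_pos: [0.6281, -0.1666, 0.1075]
ee_rot: [180.0, -0.0, 64.9]
ft_force: [0.2, 0.5, -0.4]
width: 0.0358
```

Run:
```python
from bench import bot
from h import *
print(bot.get_state()["eef_pos"],bot.get_state()["ee_rot"])
for n in("wrist","side"):
  c=bot.capture(n); im=c["pixels"][:,:,::-1]
  if n=="side": im=cv2.resize(im[110:230,200:360],None,fx=4,fy=4,interpolation=cv2.INTER_CUBIC)
  cv2.imwrite(f"pics/{n}3.png",im)
```

```text
[ 0.62811779 -0.1665763   0.10747288] [ 1.79967865e+02 -8.90907188e-03  6.48918327e+01]
```

View pics/wrist3.png

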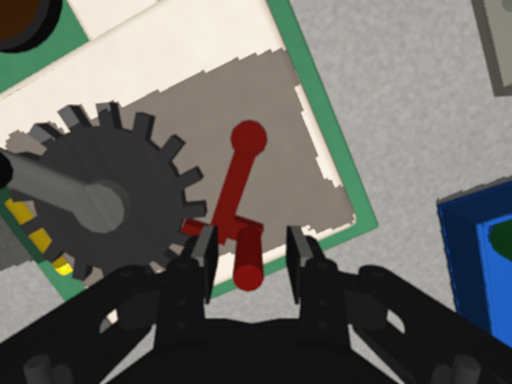

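View pics/side3.png

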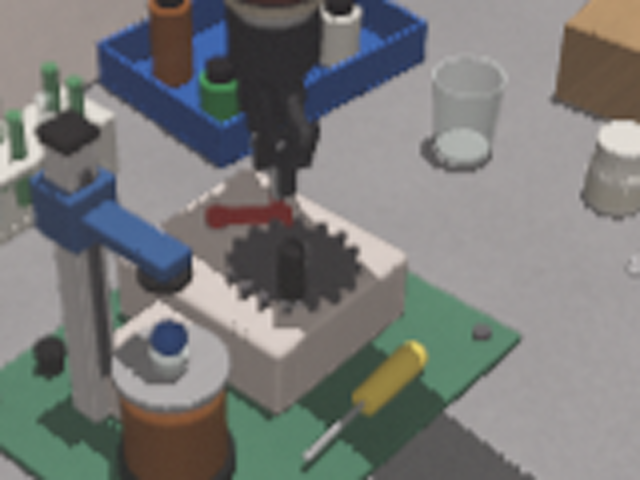

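The pin stands between the fingers with a gap on each side. In the wrist view it is at (248,275) and the jaws are at 210 and 292. Next I narrow the jaws to about 25 mm and carry the pin round the pivot.

Emit:
apply_moves(
  series=[0, 0, 0, 0, 0, 0, 0, 0, 2.6, -0.9, 0, 0.05, 2.6, -0.8, 0, 0.05],
  fingers=0.3,
)

```text
t: 3.62
eef_pos: [0.6332, -0.1682, 0.1071]
ee_rot: [180.0, 0.0, 70.8]
ft_force: [-1.6, -0.1, 0.8]
width: 0.0255
```

Emit:
apply_moves(
  series=[2.6, -0.9, 0, 0.05, 2.6, -0.8, 0, 0.05, 2.7, -0.4, 0, 0.05, 2.7, -0.3, 0, 0.05],
)

```text
t: 3.95
eef_pos: [0.6431, -0.1702, 0.1069]
ee_rot: [-179.9, -0.0, 82.2]
ft_force: [-1.0, 1.0, 1.7]
width: 0.0257
```

Emit:
apply_moves(
  series=[2.7, -0.4, 0, 0.05, 2.7, -0.2, 0, 0.05, 2.7, 0.2, 0, 0.05, 2.7, 0.2, 0, 0.05],
)

```text
t: 4.28
eef_pos: [0.6544, -0.1707, 0.1068]
ee_rot: [-180.0, -0.0, 93.7]
ft_force: [-1.4, 1.4, 0.6]
width: 0.0255
```

Emit:
apply_moves(
  series=[2.7, 0.2, 0, 0.05, 2.7, 0.3, 0, 0.05, 2.6, 0.7, 0, 0.05, 2.6, 0.7, 0, 0.05],
)

```text
t: 4.62
eef_pos: [0.6649, -0.1688, 0.1068]
ee_rot: [-180.0, -0.0, 105.1]
ft_force: [-1.5, 0.5, -0.3]
width: 0.0256
```

Run:
```python
from bench import bot
from h import *
print(bot.get_state()["eef_pos"],bot.get_state()["ee_rot"],bot.get_state()["ft_force"])
for n in("wrist",):
  c=bot.capture(n); im=c["pixels"][:,:,::-1]
  cv2.imwrite(f"pics/{n}4.png",im)
```

```text
[ 0.66493417 -0.16876431  0.10675393] [-1.79979091e+02 -5.31222163e-03  1.05148110e+02] [-1.54394236  0.45729439 -0.28433785]
```

View pics/wrist4.png

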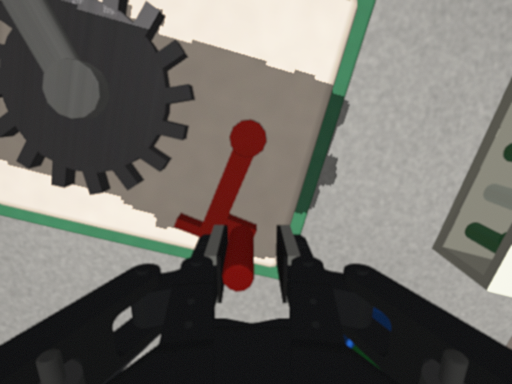

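The pawl is out of the teeth and lies against the left finger, with the pin at (238,275). I continue round.

Emit:
apply_moves(
  series=[2.6, 0.8, 0, 0.05, 2.6, 0.8, 0, 0.05, 2.4, 1.2, 0, 0.05, 2.4, 1.3, 0, 0.05],
)

```text
t: 5.0
eef_pos: [0.6748, -0.165, 0.1066]
ee_rot: [-180.0, 0.0, 116.5]
ft_force: [-2.3, 1.0, 0.6]
width: 0.0258
```

Emit:
apply_moves(
  series=[2.4, 1.2, 0, 0.05, 2.4, 1.3, 0, 0.05, 0, 0, 0, 0],
)

```text
t: 5.25
eef_pos: [0.68, -0.1622, 0.1066]
ee_rot: [180.0, 0.0, 122.3]
ft_force: [0.3, 0.3, -0.1]
width: 0.0259
```

Run:
```python
from bench import bot
from h import *
print(bot.get_state()["eef_pos"],bot.get_state()["ee_rot"],bot.get_state()["ft_force"])
c=bot.capture("wrist"); im=c["pixels"][:,:,::-1]
cv2.imwrite("pics/wrist5.png",im)
```

```text
[ 0.68001813 -0.16220878  0.10662246] [1.79991615e+02 1.31937909e-02 1.22276886e+02] [ 0.25780819  0.32566378 -0.08329186]
```

View pics/wrist5.png

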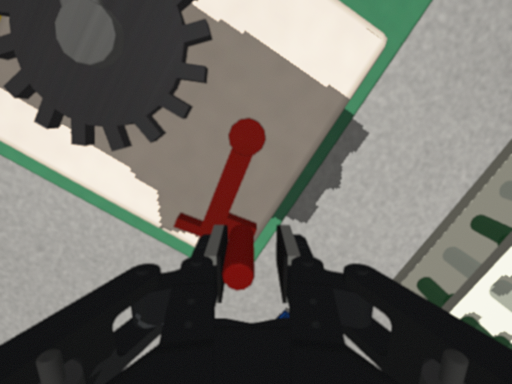

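Emit:
apply_moves(
  series=[2.3, 1.5, 0, 0.05, 0, 0, 0, 0],
)

```text
t: 5.47
eef_pos: [0.6822, -0.1611, 0.1066]
ee_rot: [-180.0, 0.0, 125.0]
ft_force: [0.2, -0.8, 0.6]
width: 0.026
```

Emit:
apply_moves(
  series=[0, 0, 0, 0, 0, 0, 0, 0, 0, 0, 10, 0, 0, 0, 20, 0, 0, 0, 30, 0],
  fingers=0.5,
)

```text
t: 5.88
eef_pos: [0.6806, -0.1607, 0.165]
ee_rot: [-179.8, -0.2, 125.0]
ft_force: [0.1, -0.3, -0.1]
width: 0.0425
```

Emit:
apply_moves(
  series=[0, 0, 35, 0, 0, 0, 35, 0, 0, 0, 30, 0, 0, 0, 0, 0],
)

```text
t: 6.22
eef_pos: [0.6844, -0.1605, 0.2752]
ee_rot: [179.6, 0.4, 125.0]
ft_force: [0.9, 0.5, 1.2]
width: 0.0426
```

Run:
```python
from bench import bot
from h import *
print(bot.get_state()["eef_pos"],bot.get_state()["ee_rot"],bot.get_state()["ft_force"])
for n in ("wrist","scene","side"):
  c=bot.capture(n); np.savez(n+"6.npz",**c); im=c["pixels"][:,:,::-1]
  if n=="scene": im=cv2.resize(im[155:275,150:310],None,fx=4,fy=4,interpolation=cv2.INTER_CUBIC)
  cv2.imwrite(f"pics/{n}6.png",im)
```

```text
[ 0.68444962 -0.16052818  0.27518216] [179.55754628   0.43643621 124.99435167] [0.94500775 0.45204956 1.16704494]
```

View pics/wrist6.png

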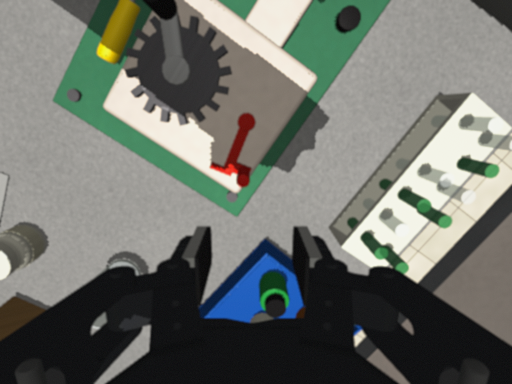

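View pics/scene6.png

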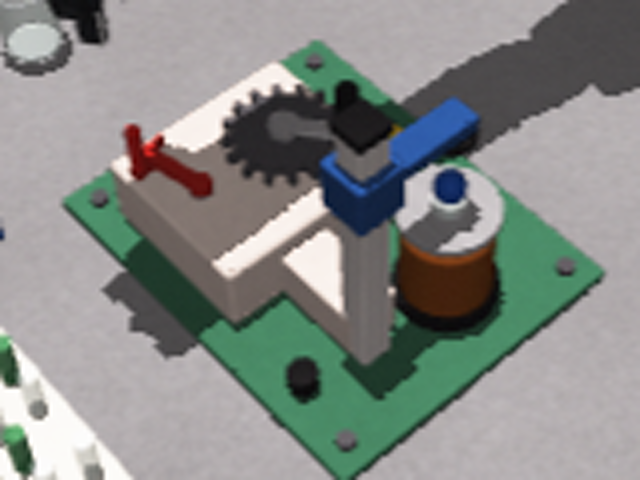

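Run:
```python
from h import *
c=dict(np.load("wrist6.npz"))
pin=plane(c,[244,180],.141)[0]; pv=plane(c,[247,121],.1)[0]; print(pin,pv,plane(c,[176,70],.105))
d=pin-pv; print(np.degrees(np.arctan2(d[1],d[0])), np.hypot(*d[:2]))
s=dict(np.load("scene6.npz")); p2=plane(s,np.array([150+131/4,155+128/4])-.4,.141)[0]; print(p2, np.degrees(np.arctan2(p2[1]+.1165,p2[0]-.6495)))
p=np.array([64,-52])-[88,-3]; print("start ang",np.degrees(np.arctan2(p[1],p[0]))+1)
si=dict(np.load("side6.npz")); im=si["pixels"][:,:,::-1]
cv2.imwrite("pics/side6.png",cv2.resize(im[110:230,200:360],None,fx=4,fy=4,interpolation=cv2.INTER_CUBIC))
```

```text
[ 0.67921707 -0.16312379  0.141     ] [ 0.65002734 -0.11632347  0.1       ] [[ 0.56263472 -0.11586209  0.105     ]]
-58.04788089391071 0.05515714643209104
[ 0.67372228 -0.16745391  0.141     ] -64.57469411435618
start ang -115.09542415738835
```

View pics/side6.png

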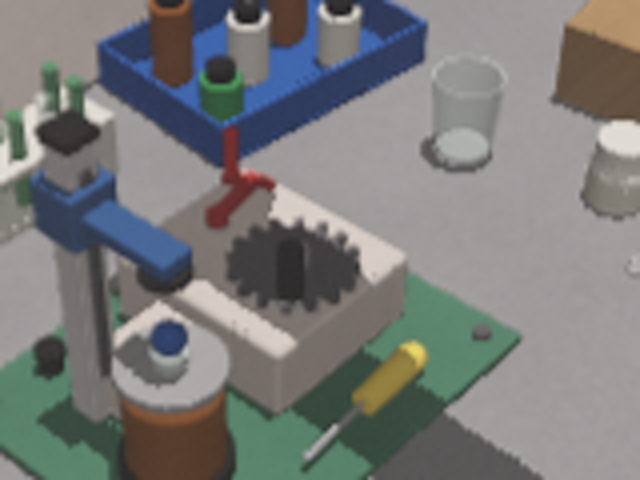

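The pawl measures about 0.9–1.0 rad (0.996 from the wrist, 0.88 from the scene), so it is clear of the teeth. The knob has not moved. Before winding I check the wrist joint's margin.

Run:
```python
from bench import bot
s=bot.get_state();print(s["qpos"].round(1),s["ee_rot"],s["eef_pos"],s["t"])
```

```text
[ 30.7  27.6 -31.8  71.2  14.2  85.   35.7] [1.79974789e+02 3.42976049e-02 1.25029782e+02] [ 0.68206736 -0.16065735  0.26689338] 6.3667
```

Emit:
apply_moves(
  series=[-31, 18, 0, -0.05, -31, 18, 0, -0.05, -31, 18, 0, -0.05, -31, 18, 0, -0.06, -31, 16, 0, 0],
)

```text
t: 6.78
eef_pos: [0.5248, -0.0717, 0.2647]
ee_rot: [-179.9, -0.1, 112.8]
ft_force: [0.0, 0.2, 0.8]
width: 0.0426
```

Emit:
apply_moves(
  series=[0, 0, -20, 0, 0, 0, -20, 0, 0, 0, -20, 0, 0, 0, 0, 0, 0, 0, 0, 0],
)

```text
t: 7.2
eef_pos: [0.5259, -0.0728, 0.2051]
ee_rot: [-179.8, -0.1, 113.0]
ft_force: [0.8, 1.3, 0.9]
width: 0.0428
```

Run:
```python
from bench import bot
from h import *
s=bot.get_state();print(s["eef_pos"],s["ee_rot"],s["ft_force"],s["qpos"].round(1))
for n in ("wrist","side"):
  c=bot.capture(n); np.savez(n+"7.npz",**c); im=c["pixels"][:,:,::-1]
  if n=="side": im=cv2.resize(im[110:230,200:360],None,fx=4,fy=4,interpolation=cv2.INTER_CUBIC)
  cv2.imwrite(f"pics/{n}7.png",im)
```

```text
[ 0.5259291  -0.07276571  0.20512709] [-1.79844613e+02 -1.17322372e-01  1.13011656e+02] [0.84652478 1.34095613 0.92913012] [ 34.3   9.  -34.2 100.9   5.2  71.9  21.8]
```

View pics/wrist7.png

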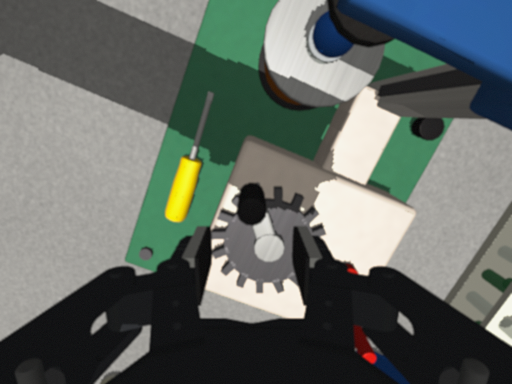

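View pics/side7.png

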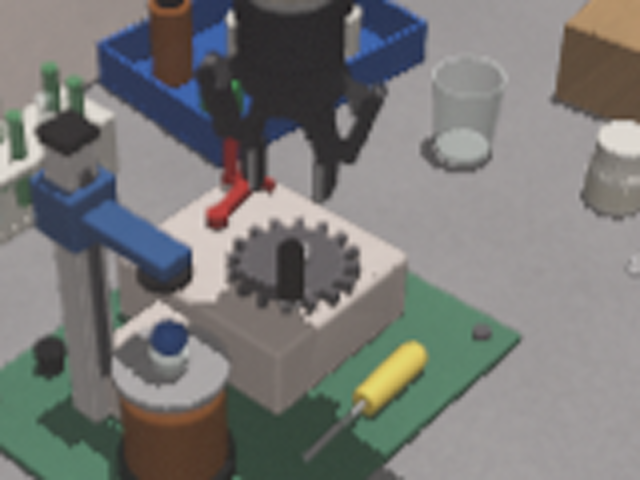

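Run:
```python
from h import *
c=dict(np.load("wrist7.npz")); print(c["position"])
print(proj(c,[[.526,-.0737,.155],[.526,-.0737,.105],[.562,-.1155,.105],[.526,-.0728,.118]]))
P=pts(c); im=cv2.cvtColor(c["pixels"],cv2.COLOR_RGB2HSV).astype(int)
m=(im[...,0]>105)&(im[...,0]<125)&(im[...,1]>150)&(P[...,2]>.2); print(P[m].min(0),P[m].max(0))
k=(P[...,2]>.15)&(P[...,2]<.162)&(np.hypot(P[...,0]-.526,P[...,1]+.0737)<.025); print(k.sum(),P[k].mean(0),P[k].min(0),P[k].max(0))
```

```text
[ 0.50082867 -0.01124935  0.34883832]
[[250.52560947 211.12103483]
 [250.85876876 192.32013843]
 [269.14268534 247.21749979]
 [251.20719302 195.52475324]]
[ 0.50082867 -0.06648756  0.2013372 ] [0.62010924 0.06245201 0.34883832]
713 [ 0.52575514 -0.07239634  0.15579703] [ 0.5154605  -0.083844    0.15000363] [ 0.53716248 -0.06266371  0.15807569]
```

The knob top measures (0.526, -0.073), right below the TCP. I go down over it.

Emit:
apply_moves(
  series=[0, 0, -18, 0, 0, 0, -18, 0, 0, 0, -18, 0, 0, 0, -18, 0, 0, 0, -15, 0],
)

```text
t: 7.72
eef_pos: [0.5277, -0.0728, 0.1193]
ee_rot: [179.9, 0.0, 113.0]
ft_force: [-0.7, 0.5, 0.1]
width: 0.0425
```

Emit:
apply_moves(
  series=[0, 0, 0, 0, 0, 0, 0, 0, 0, 0, 0, 0, 0, 0, 0, 0],
  fingers=0.3,
)

```text
t: 8.05
eef_pos: [0.5275, -0.073, 0.1205]
ee_rot: [180.0, 0.1, 113.0]
ft_force: [-1.6, -0.7, 0.5]
width: 0.0257
```

Run:
```python
from bench import bot
from h import *
s=bot.get_state();print(s["eef_pos"],s["ee_rot"],s["ft_force"],s["qpos"].round(1))
for n in ("wrist",):
  c=bot.capture(n); np.savez(n+"8.npz",**c); im=c["pixels"][:,:,::-1]
  cv2.imwrite(f"pics/{n}8.png",im)
```

```text
[ 0.52753367 -0.07300922  0.12052147] [1.79961614e+02 5.00760687e-02 1.13016709e+02] [-1.64364008 -0.73084102  0.49829736] [ 33.2  13.6 -33.8 106.6   8.5  62.2  19.1]
```

View pics/wrist8.png

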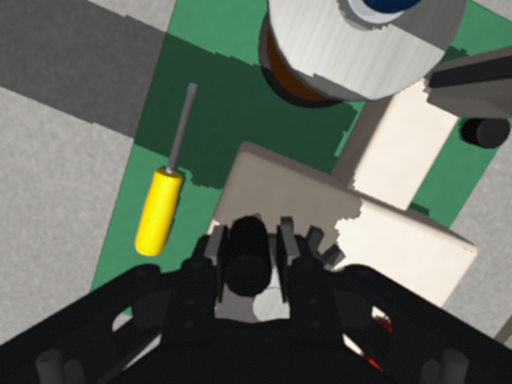

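The knob is caged between the fingers at (248,260). Next I work out the arc steps.

Run:
```python
import numpy as np
a=np.radians(129.3)+np.arange(0,25)*.1
p=55*np.c_[np.cos(a),np.sin(a)]
for i in range(24): print(round((i+1)*.1,1),np.round(np.diff(p,axis=0)[i]/2,2), "tan",np.round([-np.sin(a[i+1]),np.cos(a[i+1])],2), np.round(p[i+1]+[562,-115.3],1))
```

```text
0.1 [-2.04 -1.85] tan [-0.71 -0.71] [523.1 -76.4]
0.2 [-1.84 -2.04] tan [-0.63 -0.77] [519.4 -80.5]
0.3 [-1.63 -2.21] tan [-0.55 -0.83] [516.1 -84.9]
0.4 [-1.4  -2.36] tan [-0.47 -0.88] [513.3 -89.7]
0.5 [-1.16 -2.49] tan [-0.38 -0.93] [511.  -94.7]
0.6 [-0.9 -2.6] tan [-0.28 -0.96] [509.2 -99.8]
0.7 [-0.64 -2.67] tan [-0.18 -0.98] [ 507.9 -105.2]
0.8 [-0.37 -2.72] tan [-0.08 -1.  ] [ 507.2 -110.6]
0.9 [-0.1  -2.75] tan [ 0.02 -1.  ] [ 507.  -116.1]
1.0 [ 0.18 -2.74] tan [ 0.11 -0.99] [ 507.4 -121.6]
1.1 [ 0.45 -2.71] tan [ 0.21 -0.98] [ 508.3 -127. ]
1.2 [ 0.72 -2.65] tan [ 0.31 -0.95] [ 509.7 -132.3]
1.3 [ 0.98 -2.57] tan [ 0.4  -0.92] [ 511.7 -137.5]
1.4 [ 1.23 -2.46] tan [ 0.49 -0.87] [ 514.1 -142.4]
1.5 [ 1.47 -2.32] tan [ 0.58 -0.82] [ 517.1 -147. ]
1.6 [ 1.7  -2.16] tan [ 0.66 -0.76] [ 520.5 -151.4]
1.7 [ 1.9  -1.98] tan [ 0.73 -0.69] [ 524.3 -155.3]
1.8 [ 2.09 -1.78] tan [ 0.79 -0.61] [ 528.5 -158.9]
1.9 [ 2.26 -1.56] tan [ 0.85 -0.53] [ 533. -162.]
2.0 [ 2.4  -1.33] tan [ 0.9  -0.44] [ 537.8 -164.7]
2.1 [ 2.53 -1.08] tan [ 0.94 -0.35] [ 542.8 -166.9]
2.2 [ 2.62 -0.83] tan [ 0.97 -0.25] [ 548.1 -168.5]
2.3 [ 2.69 -0.56] tan [ 0.99 -0.16] [ 553.5 -169.6]
2.4 [ 2.73 -0.29] tan [ 1.   -0.06] [ 558.9 -170.2]
```

Emit:
apply_moves(
  series=[-2, -1.9, 0, 0.05, -2, -1.9, 0, 0.05, -1.8, -2, 0, 0.05, -1.8, -2, 0, 0.05],
)

```text
t: 8.43
eef_pos: [0.5209, -0.0799, 0.1205]
ee_rot: [179.8, 0.1, 124.7]
ft_force: [3.3, 2.2, -2.8]
width: 0.0257
```

Emit:
apply_moves(
  series=[-1.6, -2.2, 0, 0.05, -1.6, -2.2, 0, 0.05, -1.4, -2.4, 0, 0.05, -1.4, -2.4, 0, 0.05],
)

```text
t: 8.77
eef_pos: [0.5149, -0.0889, 0.1205]
ee_rot: [179.8, 0.1, 136.1]
ft_force: [2.0, 2.4, -1.4]
width: 0.0254
```

Emit:
apply_moves(
  series=[-1.2, -2.5, 0, 0.05, -1.2, -2.5, 0, 0.05, -0.9, -2.6, 0, 0.05, -0.9, -2.6, 0, 0.05],
)

```text
t: 9.1
eef_pos: [0.5106, -0.099, 0.1205]
ee_rot: [179.9, 0.1, 147.6]
ft_force: [1.4, 3.7, -0.7]
width: 0.0255
```

Emit:
apply_moves(
  series=[-0.6, -2.7, 0, 0.05, -0.6, -2.7, 0, 0.05, -0.4, -2.7, 0, 0.05, -0.4, -2.7, 0, 0.05],
)

```text
t: 9.43
eef_pos: [0.5085, -0.1098, 0.1205]
ee_rot: [179.9, 0.1, 159.1]
ft_force: [1.0, 4.0, -0.6]
width: 0.0258
```

Emit:
apply_moves(
  series=[-0.1, -2.7, 0, 0.05, -0.1, -2.7, 0, 0.05, 0.2, -2.7, 0, 0.05, 0.2, -2.7, 0, 0.05],
)

```text
t: 9.77
eef_pos: [0.5086, -0.1206, 0.1205]
ee_rot: [179.9, 0.1, 170.5]
ft_force: [1.3, 4.3, 0.1]
width: 0.0259
```

Run:
```python
from bench import bot
from h import *
s=bot.get_state();print(s["eef_pos"],s["ee_rot"],s["ft_force"],s["qpos"].round(1))
for n in ("side",):
  c=bot.capture(n); np.savez(n+"9.npz",**c); im=c["pixels"][:,:,::-1]
  im=cv2.resize(im[110:230,200:360],None,fx=5,fy=5,interpolation=cv2.INTER_CUBIC)
  cv2.imwrite(f"pics/{n}9.png",im)
```

```text
[ 0.50857286 -0.12058755  0.12049761] [1.79944877e+02 1.25207440e-01 1.70521444e+02] [1.3163123  4.28259365 0.09248411] [ 44.   13.3 -39.5 107.8   9.5  62.1  81.3]
```

View pics/side9.png

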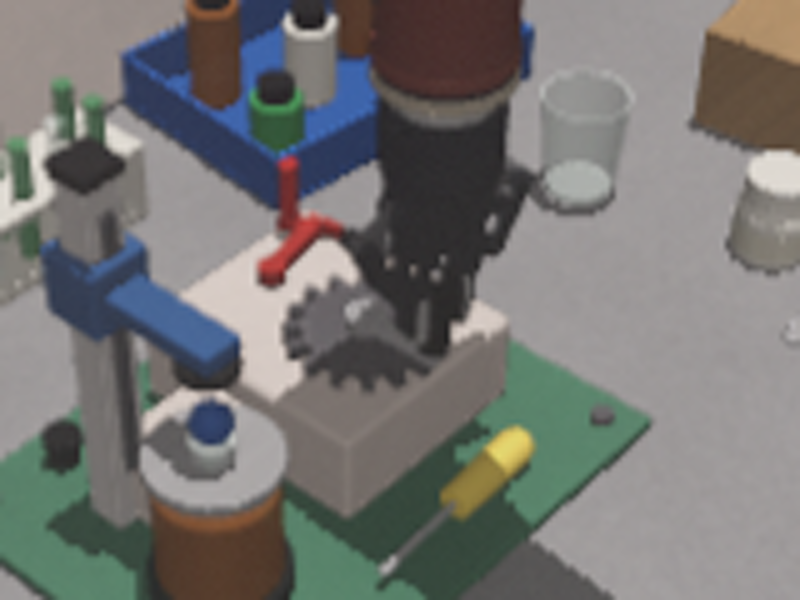

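The side view shows the head lowered, with the pad at (208,375) just above the stopper top at (210,405), and the pawl still thrown off. I estimate the stopper height from depth so I know where to slow down.

Run:
```python
from h import *
for f in ("side0","scene0","side6","side9","wrist8","wrist7"):
  c=dict(np.load(f+".npz")); P=pts(c); h=cv2.cvtColor(c["pixels"],cv2.COLOR_RGB2HSV).astype(int)
  m=(h[...,0]>105)&(h[...,0]<125)&(h[...,1]>120)&(np.hypot(P[...,0]-.529,P[...,1]-.054)<.025)&(P[...,2]>.135)
  s=m&(P[...,2]<.19)
  a=m&(P[...,2]>.19)
  if s.any(): print(f,s.sum(),np.sort(P[s][:,2])[-4:],P[s].mean(0), "arm",P[a][:,2].max() if a.any() else None)
```

```text
side0 41 [0.16080673 0.16081034 0.1611344  0.16271729] [0.52322359 0.05971359 0.15403015] arm 0.23336411570504179
scene0 48 [0.16261735 0.16287395 0.16288388 0.16309739] [0.53150065 0.05853102 0.15616262] arm 0.23545242259495802
side6 46 [0.15983944 0.16005773 0.16150197 0.16249716] [0.5231204  0.05847178 0.15365539] arm 0.23367599876644496
side9 44 [0.15948939 0.15995915 0.1600415  0.16044253] [0.52309975 0.0585144  0.15332433] arm 0.21636240430589548
wrist8 495 [0.15573131 0.15581733 0.15582711 0.15625339] [0.5322144  0.04105318 0.15086606] arm None
wrist7 981 [0.16226142 0.16238071 0.1624381  0.16277819] [0.52658243 0.04744875 0.15652756] arm 0.23432889444619912
```

The stopper top is about 163 mm up, so I expect contact near 2.1 rad. I continue in checked steps.

Emit:
apply_moves(
  series=[0.4, -2.7, 0, 0.04, 0.4, -2.7, 0, 0.04, 0.7, -2.6, 0, 0.04, 0.7, -2.6, 0, 0.04],
)

```text
t: 10.15
eef_pos: [0.5107, -0.1313, 0.1204]
ee_rot: [180.0, 0.1, 179.6]
ft_force: [-0.7, 3.3, 2.6]
width: 0.0258
```

Emit:
apply_moves(
  series=[1, -2.6, 0, 0.04, 1, -2.6, 0, 0.04, 1.2, -2.5, 0, 0.04, 1.2, -2.5, 0, 0.04],
)

```text
t: 10.48
eef_pos: [0.515, -0.1415, 0.1204]
ee_rot: [180.0, 0.1, -171.3]
ft_force: [-1.8, 4.0, 3.0]
width: 0.0257
```

Emit:
apply_moves(
  series=[1.5, -2.3, 0, 0.04, 1.5, -2.3, 0, 0.04, 1.7, -2.2, 0, 0.04, 1.7, -2.2, 0, 0.04],
)

```text
t: 10.82
eef_pos: [0.5213, -0.1505, 0.1204]
ee_rot: [-180.0, 0.1, -162.1]
ft_force: [-2.2, 4.6, 3.0]
width: 0.0255
```

Run:
```python
from bench import bot
from h import *
F=[]
for n in ("side","scene","side"):
  c=bot.capture(n); np.savez(n+"10.npz",**c); im=c["pixels"][:,:,::-1]; F.append(bot.get_state()["ft_force"])
  b=im[150:210,200:280] if n=="side" else im[175:235,225:305]
  cv2.imwrite(f"pics/{n}10.png",cv2.resize(b,None,fx=8,fy=8,interpolation=cv2.INTER_CUBIC))
print(np.round(F,2),bot.get_state()["qpos"].round(1))
```

```text
[[-0.4   3.44  2.94]
 [ 0.04  1.82  1.18]
 [-1.14  0.65  0.61]] [ 48.1  16.4 -42.  105.   12.3  63.1 109.4]
```

View pics/side10.png

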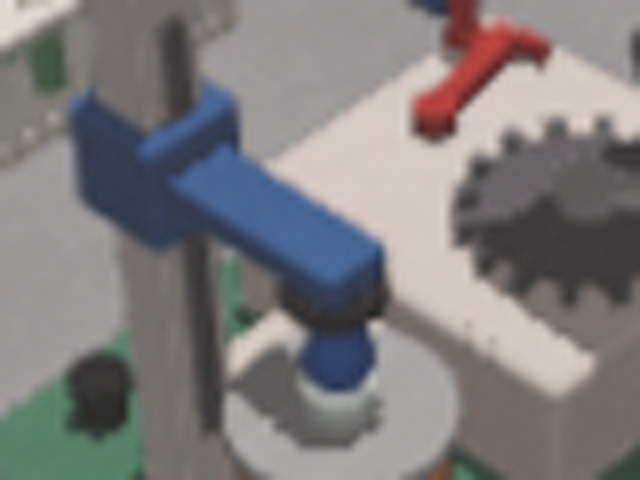

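View pics/scene10.png

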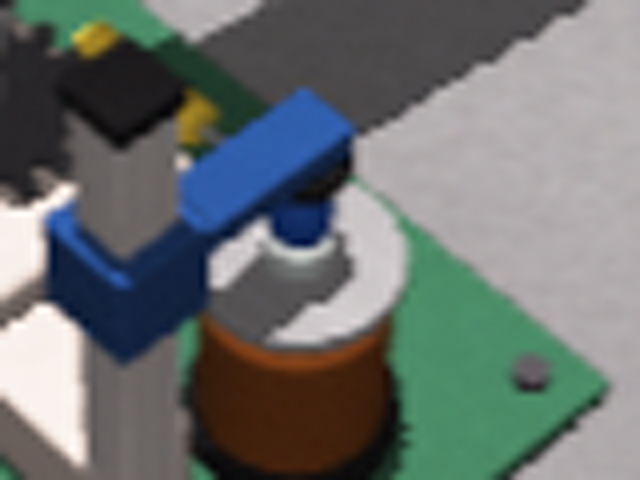

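Contact isn't clear from these pictures: the pad is near (335,310) in the side crop and the stopper is just below it. From here I go slowly and read the force on each call.

Emit:
apply_moves(
  series=[0.7, -0.8, 0, 0.016, 0.7, -0.8, 0, 0.016, 0.8, -0.8, 0, 0.016],
)

```text
t: 11.22
eef_pos: [0.5228, -0.1534, 0.1195]
ee_rot: [180.0, 0.0, -159.3]
ft_force: [-1.3, 3.3, 3.1]
width: 0.0256
```

Emit:
apply_moves(
  series=[0.8, -0.8, 0, 0.016, 0.8, -0.8, 0, 0.016],
)

```text
t: 11.38
eef_pos: [0.5244, -0.1553, 0.1194]
ee_rot: [180.0, 0.0, -157.5]
ft_force: [-1.6, 4.6, 3.2]
width: 0.0258
```

Emit:
apply_moves(
  series=[0.8, -0.8, 0, 0.016, 0.8, -0.7, 0, 0.016],
)

```text
t: 11.55
eef_pos: [0.526, -0.157, 0.1193]
ee_rot: [-180.0, -0.0, -155.7]
ft_force: [-2.1, 4.0, 3.9]
width: 0.0258
```

Emit:
apply_moves(
  series=[0.8, -0.7, 0, 0.016, 0.8, -0.7, 0, 0.016],
)

```text
t: 11.72
eef_pos: [0.5275, -0.1584, 0.1193]
ee_rot: [180.0, -0.0, -153.8]
ft_force: [-1.8, 3.4, 4.0]
width: 0.0256
```

Emit:
apply_moves(
  series=[0.8, -0.7, 0, 0.016, 0.9, -0.7, 0, 0.016],
)

```text
t: 11.88
eef_pos: [0.5292, -0.1598, 0.1193]
ee_rot: [180.0, -0.0, -152.0]
ft_force: [-3.0, 3.5, 3.1]
width: 0.0255
```

Emit:
apply_moves(
  series=[0.9, -0.7, 0, 0.016, 0.9, -0.6, 0, 0.016],
)

```text
t: 12.05
eef_pos: [0.531, -0.1611, 0.1192]
ee_rot: [180.0, -0.0, -150.2]
ft_force: [-3.6, 3.4, 4.3]
width: 0.0254
```

Emit:
apply_moves(
  series=[0.9, -0.6, 0, 0.016, 0.9, -0.6, 0, 0.016],
)

```text
t: 12.22
eef_pos: [0.5328, -0.1623, 0.1192]
ee_rot: [180.0, -0.0, -148.3]
ft_force: [-2.3, 3.1, 2.7]
width: 0.0256
```

Emit:
apply_moves(
  series=[0.9, -0.6, 0, 0.016, 0.9, -0.6, 0, 0.016],
)

```text
t: 12.38
eef_pos: [0.5346, -0.1635, 0.1193]
ee_rot: [180.0, -0.0, -146.5]
ft_force: [-2.4, 3.5, 3.6]
width: 0.0255
```

Run:
```python
from bench import bot
from h import *
for n in ("side",):
  c=bot.capture(n); im=c["pixels"][:,:,::-1]
  b=im[150:210,200:280]
  cv2.imwrite(f"pics/{n}11.png",cv2.resize(b,None,fx=8,fy=8,interpolation=cv2.INTER_CUBIC))
P=pts(c);h=cv2.cvtColor(c["pixels"],cv2.COLOR_RGB2HSV).astype(int)
m=(h[...,0]>105)&(h[...,0]<125)&(h[...,1]>120)&(np.hypot(P[...,0]-.529,P[...,1]-.054)<.025)
print(P[m][:,2].max(), bot.get_state()["qpos"].round(1))
```

```text
0.19703556285066792 [ 49.7  19.1 -43.9 102.7  14.6  64.  124.5]
```

View pics/side11.png

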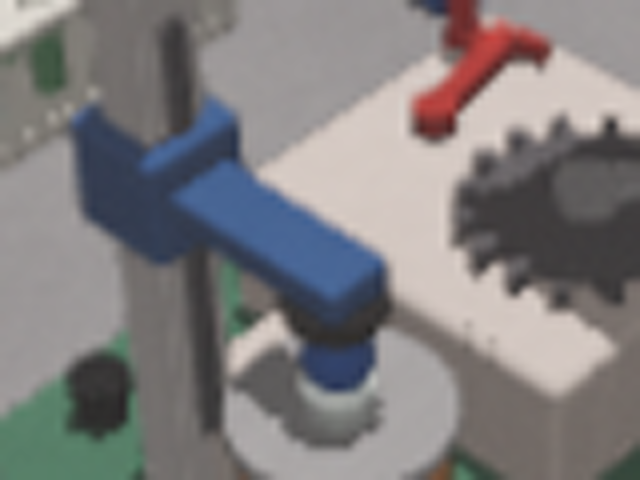

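Not in contact yet; the arm has come down about 36.5 mm. I continue in finer steps.

Emit:
apply_moves(
  series=[1, -0.5, 0, 0.015, 0.5, -0.3, 0, 0.008, 0.5, -0.2, 0, 0.008],
)

```text
t: 12.68
eef_pos: [0.5365, -0.1645, 0.1192]
ee_rot: [180.0, -0.0, -144.8]
ft_force: [-2.7, 3.0, 2.9]
width: 0.0255
```

Emit:
apply_moves(
  series=[0.5, -0.3, 0, 0.008, 0.5, -0.2, 0, 0.008, 0.5, -0.2, 0, 0.008],
)

```text
t: 12.93
eef_pos: [0.5381, -0.1651, 0.1193]
ee_rot: [-180.0, -0.0, -143.4]
ft_force: [-2.1, 3.3, 2.7]
width: 0.0258
```

Emit:
apply_moves(
  series=[0.5, -0.2, 0, 0.008, 0.5, -0.2, 0, 0.008, 0.5, -0.2, 0, 0.008],
)

```text
t: 13.18
eef_pos: [0.5395, -0.1657, 0.1193]
ee_rot: [180.0, -0.0, -142.0]
ft_force: [-2.7, 2.8, 2.7]
width: 0.0255
```

Emit:
apply_moves(
  series=[0.5, -0.2, 0, 0.008, 0.5, -0.2, 0, 0.008, 0.5, -0.2, 0, 0.008],
)

```text
t: 13.43
eef_pos: [0.5411, -0.1663, 0.1193]
ee_rot: [-180.0, -0.0, -140.6]
ft_force: [-3.5, 3.1, 2.4]
width: 0.0257
```

Emit:
apply_moves(
  series=[0.5, -0.2, 0, 0.008, 0.5, -0.2, 0, 0.008],
)

```text
t: 13.6
eef_pos: [0.5421, -0.1667, 0.1193]
ee_rot: [180.0, -0.0, -139.7]
ft_force: [-2.7, 1.9, 3.0]
width: 0.0255
```

Emit:
apply_moves(
  series=[0.5, -0.2, 0, 0.008, 0.5, -0.2, 0, 0.008],
)

```text
t: 13.77
eef_pos: [0.5431, -0.1671, 0.1193]
ee_rot: [180.0, -0.0, -138.8]
ft_force: [-2.2, 2.9, 1.3]
width: 0.0257
```

Emit:
apply_moves(
  series=[0.5, -0.2, 0, 0.008, 0.5, -0.2, 0, 0.008],
)

```text
t: 13.93
eef_pos: [0.5441, -0.1675, 0.1193]
ee_rot: [180.0, -0.0, -137.9]
ft_force: [-2.9, 3.2, 2.9]
width: 0.0255
```

Emit:
apply_moves(
  series=[0.5, -0.2, 0, 0.008, 0.5, -0.1, 0, 0.008],
)

```text
t: 14.1
eef_pos: [0.5451, -0.1678, 0.1193]
ee_rot: [180.0, -0.0, -137.0]
ft_force: [-3.0, 2.8, 1.5]
width: 0.0258
```

Emit:
apply_moves(
  series=[0.5, -0.2, 0, 0.008, 0.5, -0.1, 0, 0.008],
)

```text
t: 14.27
eef_pos: [0.5461, -0.1681, 0.1193]
ee_rot: [-180.0, -0.0, -136.1]
ft_force: [-3.1, 2.7, 1.5]
width: 0.0257
```

Emit:
apply_moves(
  series=[0.5, -0.2, 0, 0.008, 0.5, -0.1, 0, 0.008],
)

```text
t: 14.43
eef_pos: [0.5471, -0.1684, 0.1193]
ee_rot: [-180.0, -0.0, -135.1]
ft_force: [-2.8, 2.5, 1.7]
width: 0.0255
```

Run:
```python
from bench import bot
from h import *
F=[]
c=bot.capture("side"); F.append(bot.get_state()["ft_force"]); s=bot.get_state(); im=c["pixels"][:,:,::-1]
cv2.imwrite(f"pics/side12.png",cv2.resize(im[150:210,200:280],None,fx=8,fy=8,interpolation=cv2.INTER_CUBIC))
P=pts(c);h=cv2.cvtColor(c["pixels"],cv2.COLOR_RGB2HSV).astype(int)
m=(h[...,0]>105)&(h[...,0]<125)&(h[...,1]>120)&(np.hypot(P[...,0]-.529,P[...,1]-.054)<.025)
print(P[m][:,2].max(), s["qpos"].round(1),F)
```

```text
0.19303168752240762 [ 50.4  21.2 -45.4 100.8  16.5  64.9 134.7] [array([-2.0060252 ,  2.81338526,  2.08361656])]
```

View pics/side12.png

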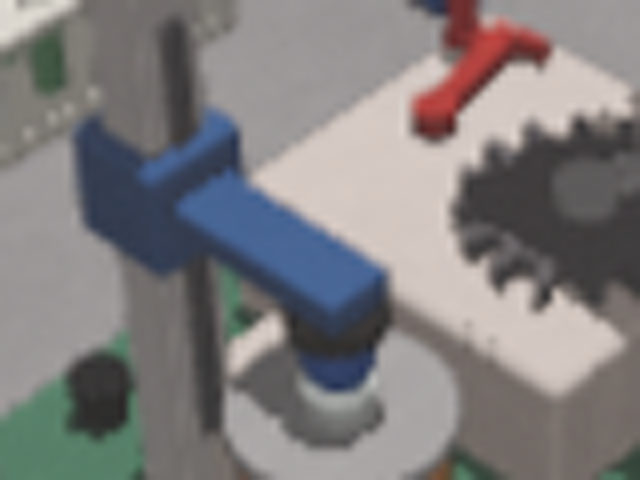

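Emit:
apply_moves(
  series=[0.5, -0.2, 0, 0.005, 0.5, -0.1, 0, 0.005],
)

```text
t: 14.65
eef_pos: [0.5481, -0.1687, 0.1193]
ee_rot: [180.0, -0.0, -134.6]
ft_force: [-3.1, 1.9, 1.8]
width: 0.0257
```

Emit:
apply_moves(
  series=[0.5, -0.1, 0, 0.005, 0.5, -0.1, 0, 0.005],
)

```text
t: 14.82
eef_pos: [0.5491, -0.1689, 0.1193]
ee_rot: [-180.0, -0.0, -134.0]
ft_force: [-3.0, 1.9, 2.2]
width: 0.0257
```

Emit:
apply_moves(
  series=[0.5, -0.2, 0, 0.005, 0.5, -0.1, 0, 0.005],
)

```text
t: 14.98
eef_pos: [0.5501, -0.1692, 0.1193]
ee_rot: [-180.0, -0.0, -133.4]
ft_force: [-3.3, 2.9, 2.3]
width: 0.0256
```

Emit:
apply_moves(
  series=[0.5, -0.1, 0, 0.005, 0.5, -0.1, 0, 0.005],
)

```text
t: 15.15
eef_pos: [0.5511, -0.1694, 0.1193]
ee_rot: [-180.0, -0.0, -132.9]
ft_force: [-2.8, 2.3, 2.6]
width: 0.0254
```

Emit:
apply_moves(
  series=[0.5, -0.1, 0, 0.005, 0.5, -0.1, 0, 0.005],
)

```text
t: 15.32
eef_pos: [0.5521, -0.1696, 0.1193]
ee_rot: [-180.0, -0.0, -132.3]
ft_force: [-3.1, 1.9, 1.1]
width: 0.0256
```

Emit:
apply_moves(
  series=[0.5, -0.1, 0, 0.005, 0.5, -0.1, 0, 0.005],
)

```text
t: 15.48
eef_pos: [0.553, -0.1696, 0.1193]
ee_rot: [180.0, -0.0, -131.7]
ft_force: [-4.1, 3.5, 2.6]
width: 0.0254
```

Emit:
apply_moves(
  series=[0.3, -0.1, 0, 0.003, 0.3, 0, 0, 0.003],
)

```text
t: 15.65
eef_pos: [0.5534, -0.1695, 0.1193]
ee_rot: [180.0, -0.0, -131.4]
ft_force: [-5.9, 3.4, 3.6]
width: 0.0256
```

Emit:
apply_moves(
  series=[0.3, -0.1, 0, 0.003, 0.3, 0, 0, 0.003],
)

```text
t: 15.82
eef_pos: [0.5538, -0.1693, 0.1192]
ee_rot: [179.9, -0.0, -131.0]
ft_force: [-6.0, 4.4, 4.6]
width: 0.0258
```

The tangential force has risen from about 3.7 N to 6.6 N, and the TCP now lags its commands. That means contact at an estimated 8 N on the pad. I hold and check.

Emit:
apply_moves(
  series=[0, 0, 0, 0, 0, 0, 0, 0, 0, 0, 0, 0],
)

```text
t: 16.07
eef_pos: [0.5538, -0.1693, 0.1192]
ee_rot: [179.9, -0.0, -131.0]
ft_force: [-6.4, 4.0, 3.6]
width: 0.0255
```

Run:
```python
from bench import bot
from h import *
for i in range(3):
  c=bot.capture("side"); s=bot.get_state(); print(s["t"],s["eef_pos"].round(4),s["ft_force"].round(2))
im=c["pixels"][:,:,::-1]
cv2.imwrite(f"pics/side13.png",cv2.resize(im[150:210,200:280],None,fx=8,fy=8,interpolation=cv2.INTER_CUBIC))
P=pts(c);h=cv2.cvtColor(c["pixels"],cv2.COLOR_RGB2HSV).astype(int)
m=(h[...,0]>105)&(h[...,0]<125)&(h[...,1]>120)&(np.hypot(P[...,0]-.529,P[...,1]-.054)<.025)
print(P[m][:,2].max())
```

```text
16.1167 [ 0.5538 -0.1693  0.1193] [-5.86  4.52  3.92]
16.1667 [ 0.5538 -0.1693  0.1192] [-5.41  3.95  4.12]
16.2167 [ 0.5539 -0.1693  0.1193] [-5.92  4.44  4.16]
0.1895941430562902
```

View pics/side13.png

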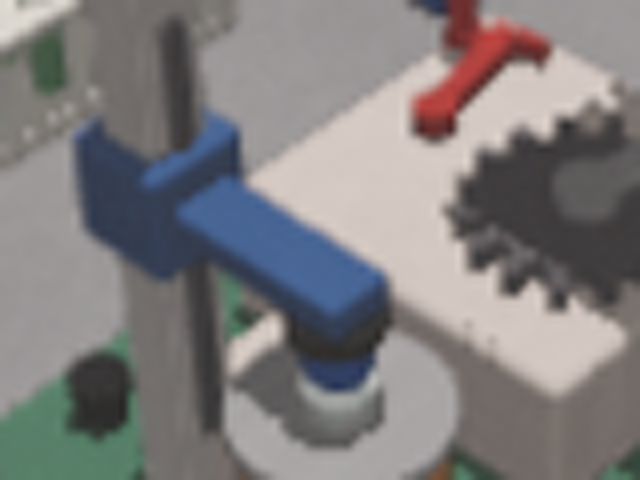

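Emit:
apply_moves(
  series=[0.3, 0, 0, 0, 0.3, -0.1, 0, 0, 0, 0, 0, 0],
)

```text
t: 16.47
eef_pos: [0.5543, -0.1691, 0.1192]
ee_rot: [179.9, -0.0, -131.0]
ft_force: [-6.8, 5.9, 5.1]
width: 0.0255
```

Emit:
apply_moves(
  series=[0, 0, 0, 0, 0, 0, 0, 0],
)

```text
t: 16.63
eef_pos: [0.5543, -0.1691, 0.1192]
ee_rot: [179.9, -0.0, -131.0]
ft_force: [-6.9, 5.2, 4.3]
width: 0.0257
```

The tangential force is now 7.5 N, which puts the pad at about 10 N. I back off slightly, open the fingers and lift straight up.

Emit:
apply_moves(
  series=[-0.7, 0.1, 0, 0, -0.7, 0.1, 0, 0, 0, 0, 0, 0],
)

```text
t: 16.88
eef_pos: [0.5535, -0.1698, 0.1193]
ee_rot: [-180.0, 0.0, -131.0]
ft_force: [-3.3, 3.9, 2.4]
width: 0.0252
```

Emit:
apply_moves(
  series=[0, 0, 0, 0, 0, 0, 0, 0, 0, 0, 0, 0],
  fingers=0.5,
)

```text
t: 17.13
eef_pos: [0.5539, -0.1705, 0.1194]
ee_rot: [-179.9, 0.0, -131.1]
ft_force: [0.1, 0.2, -0.1]
width: 0.0425
```

Emit:
apply_moves(
  series=[0, 0, 8, 0, 0, 0, 15, 0, 0, 0, 20, 0, 0, 0, 25, 0, 0, 0, 25, 0],
)

```text
t: 17.55
eef_pos: [0.5534, -0.1699, 0.2138]
ee_rot: [-180.0, 0.0, -131.1]
ft_force: [0.8, -0.2, -0.9]
width: 0.0427
```

Emit:
apply_moves(
  series=[0, 0, 25, 0, 0, 0, 25, 0, 0, -20, 0, 0, 0, -30, 0, 0, 0, -30, 0, 0],
)

```text
t: 17.97
eef_pos: [0.5541, -0.2502, 0.2641]
ee_rot: [-179.8, 0.0, -130.9]
ft_force: [0.9, 0.4, 0.3]
width: 0.0426
```

Run:
```python
from bench import bot
from h import *
for n in ("side","scene","wrist"):
  c=bot.capture(n); im=c["pixels"][:,:,::-1]
  if n=="side": im=cv2.resize(im[110:230,200:360],None,fx=5,fy=5,interpolation=cv2.INTER_CUBIC)
  if n=="scene": im=cv2.resize(im[155:275,150:310],None,fx=5,fy=5,interpolation=cv2.INTER_CUBIC)
  cv2.imwrite(f"pics/{n}14.png",im)
  if n!="wrist":
    P=pts(c);h=cv2.cvtColor(c["pixels"],cv2.COLOR_RGB2HSV).astype(int)
    m=(h[...,0]>105)&(h[...,0]<125)&(h[...,1]>120)&(np.hypot(P[...,0]-.529,P[...,1]-.054)<.025)
    print(P[m][:,2].max())
s=bot.get_state();print(s["t"],s["eef_pos"],s["ft_force"])
```

```text
0.18944368546739976
0.19076935637700487
18.1167 [ 0.55282288 -0.25320633  0.2623501 ] [-0.0439462   0.28142352 -0.92854006]
```

View pics/side14.png

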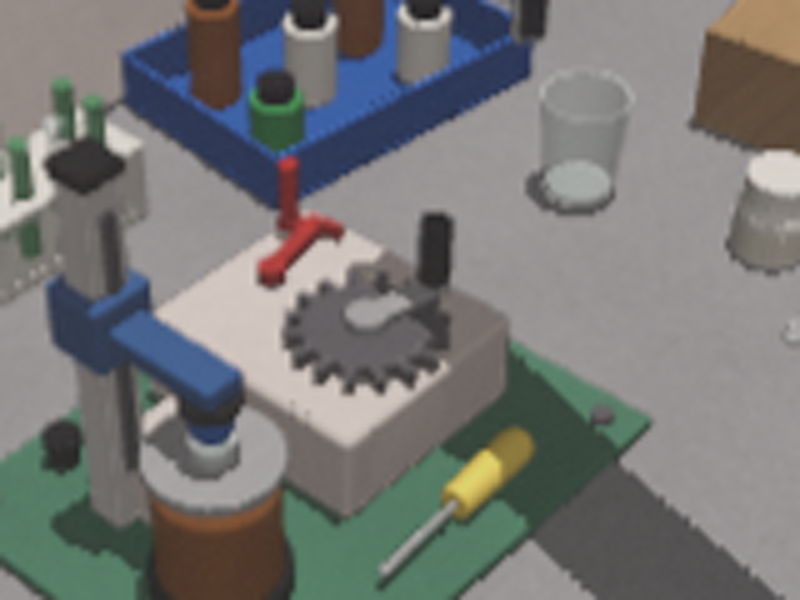

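View pics/scene14.png

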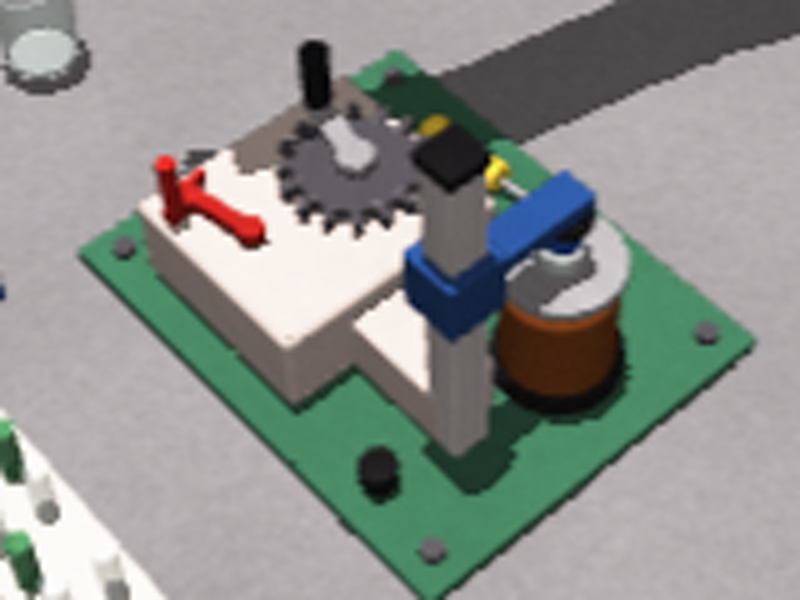

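The pad sits on the stopper, the pawl is thrown off, nothing else has moved, and the arm is clear. I let it settle and hand in.

Emit:
apply_moves(
  series=[0, 0, 0, 0, 0, 0, 0, 0, 0, 0, 0, 0, 0, 0, 0, 0, 0, 0, 0, 0],
)

```text
t: 18.53
eef_pos: [0.5536, -0.2492, 0.2625]
ee_rot: [-180.0, -0.0, -131.0]
ft_force: [0.2, -0.3, 0.4]
width: 0.0428
```

Run:
```python
from bench import bot
print(bot.get_state()["ft_force"]); print(bot.close_job())
```

```text
[ 0.1692655  -0.31034418  0.35830545]
the job is handed in; nothing more can be done
None
```

I swung the pawl clear of the wheel and wound the wheel back by its knob until the pad bore on the stopper. I then let go, lifted clear and handed the job in at about 18.5 s; it reports no verdict.

- **Pawl:** it ended thrown off at roughly 0.9–1.0 rad. The two cameras disagreed a little: 1.0 rad from the wrist view and 0.88 rad from the scene view, both above 0.75.
- **Winding:** the wheel went back about 2.2 rad. The head came down about 44 mm, and stayed there after I let go.
- **Pad force:** the tangential force at the knob rose from about 3.7 N running to 7.5 N. That puts the pad at about 10 N, give or take 2 N. It is worked out from the crank force, not measured at the pad.
- **Final state:** the last pictures showed the pad on the stopper, the pawl off and no sign of bystanders having moved, though I judged that by eye. The wrist force was near zero.

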